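# Turn the decorating wheel to the blue mark and set its brake

### The arm

A 7-joint arm with a two-finger parallel gripper is mounted at the origin on the work surface. World frame = base frame: x ahead of the robot, y to its left, z up, the work surface at z = 0. Lengths are in m, angles in rad, forces in N, time in s.
With the tool pointing down it reaches from about 0.4 to 0.875 m from the base axis. Payload 6.5 kg.
Tool frame: the origin (TCP) lies between the finger pads; the fingertips stand 25 mm ahead of it and the grasp point (between the pads) lies 6 mm ahead of it; z points along the fingers, y is the direction in which the jaws open and shut (so a half turn about z gives the same grasp; the last joint's range is limited). The gripper opens to 85 mm and grips with 20 to 120 N. Pads are 22 mm wide; open, the fingers measure 114 mm over their backs; the gripper's body (76 mm by 85 mm) begins 54 mm behind the grasp point. The pads swing forward as they close: fully open they stand 13 mm farther back than shut.
Start: joints at [1.128, 0.536, -0.004, 1.538, 0.003, 1.067, -0.071], TCP at [0.239, -0.604, 0.256] pointing down, gripper open.
Joint ranges: [-2.7, 2.7], [-0.37, 2.16], [-1.27, 1.26], [0.24, 2.4], [-1.31, 4.45], [0.19, 1.91], [-2.76, 2.76]. Speed limits (rad/s): [2.39, 2.39, 3.14, 3.14, 3.14, 3.14, 3.14].

### API

Orientations are given as a unit quaternion [x, y, z, w].
In Python, from cell import r, optics, sign_off gives the robot as it stands.
- The arm moves only by the shell command python3 -m crank 'ROWS' [OPENING] [FORCE]. ROWS is JSON, a list of rows, each an object of numbers: "dx", "dy", "dz": the shift along the tool's x, y, z in mm; "wx", "wy", "wz": the turn, a rotation vector about the tool's x, y, z in degrees. In form: [{"dx": .., "dy": .., "dz": .., "wx": .., "wy": .., "wz": ..}, ...]. A call has 1 to 20 rows; each row shifts and turns the pose as measured when the row begins, along the tool's axes as they then stand; what a row does not reach is not made up. A row lasts 1/8 s, in which the tool goes at most 62.5 mm and 10.7 degrees, less where a joint would pass 70% of its speed; a pose out of reach is approached as far as the arm can. A call is refused whole if a number of a shift passes 62.5 or a number of a turn 10.7, either way. A call with a gripper value outside its range is refused whole. OPENING is the opening, from -1 (shut) to 1 (fully open), set as the call begins (- or left out, the last holds). The fingers move at their own pace and stop on an object; FORCE is the grip in N (left out, the last holds). Time passes only in rows, so rows that do not move let the fingers close. It gives the time, the measured TCP pose, the force and the opening at its end, in the units of the state.
- r.observe(): the state, without advancing time (a new reading comes with each control period).
- optics.capture(name): name is "scene" or "top" or "wrist"; returns a dict with "image" (384x512x3 uint8, red, green, blue), "camera_matrix" (3x3 intrinsics, pixels), "rvec" (rotation vector, rad) and "tvec" (3), from world to camera coordinates, as OpenCV has them; the wrist camera has in their place "mount" (4x4, takes a point from camera to tool coordinates, whose origin is the TCP and whose axes are the flange's). Camera axes: x right, y down, z forward; pixel columns grow to the right and rows downward; lengths in m; the calibration is good to about 2 mm. A picture is of the moment at which its call begins: read the wrist's pose just before it. There is no depth.
- sign_off(): hands the job in, once; it reports no verdict.
Trained networks look in the newest picture that a camera, given by its name, has taken for a name from the list of things; names that differ only in an ending like _2 or _b are one class to them, and where a whole thing is asked for, a point or a joint stands for the part that bears it (a point fixed in the world has none). Each returns a list of dicts, best first, with "confidence" (0 to 1); they miss things now and then, are a little off and sometimes report something else, mostly with a low value. They report only what shows in the picture. A call takes as long as a camera call.
- optics.trace(camera, thing): "pixels" (384x512 bool, what is visible of it) and "box" ([centre column, centre row, width, height] in pixels, round what is visible of it).
The state is a dict: "clock": time; "qpos": joint angles; "joint_vel": joint speeds; "joint_torque": joint torques, N m; "ee_pos": TCP position; "tool_rot": TCP orientation; "contact_force": force on the tool from outside, world axes, zero at the start; "moment": the same for the moment, N m; "width": finger opening in m.
Only numpy, scipy, OpenCV 4.12 (cv2) and the standard library are available. Lean on these libraries where they do the work, as an engineer would, in place of code of your own. Each camera call takes 0.05 s, during which the arm holds its last target.

### The job

The jar on the decorating wheel is due for its next painted flower: gently push the orange lever post round until the black pointer stands over the middle of the blue dot, then let go and press the red brake button right down with the wheel still on blue. Nothing is to be gripped or lifted: the jar must ride round upright on the wheel, and everything else on the table must be left where it is. Finish with the wheel on blue.

Things in the scene. Friction and masses are not known exactly. Their poses are not given: they have to be found in the camera images.
- ring (a joint): turn of the white wheel ring with its lever, rad; 0 = pointer at the middle of the scale (foot's +x axis), positive = counter-clockwise seen from above; stops at -1.25 and 1.25. It stays where it is left; about 1 to 1.5 N at the post moves it
- wheel_axis (a point): point on the wheel's vertical axis at the ring's top face, 46 mm above the table; its axes are those of the fixed foot (x towards the middle of the scale). The foot is a grey disc 330 mm across and 20 mm high; the white ring above it is 170 mm across, from 34 to 46 mm above the table, with a steel lever arm (16 mm wide, same height) out to 128 mm from the axis
- lever_post (a point): on the axis of the upright orange lever post, 70 mm above the table, 115 mm from the wheel's axis; the post is 16 mm in diameter and stands from 46 to 95 mm above the table; x points outward along the lever
- pointer (a point): point near the tip of the black pointer needle, 146 mm from the wheel's axis, 38 mm above the table, on the same radius as the post; the needle is 4 mm wide and runs above the dots; x points outward along it
- dot_blue: blue marker disc, 24 mm across, 4 mm thick, fixed flat on the wheel's grey foot near its edge, 143 mm from the axis (within 4 mm); origin at the centre of its underside, 20 mm above the table. The four discs lie about 0.55 and 1.05 rad either side of the scale's middle; which colour is where changes
- dot_yellow: yellow disc, as the blue one
- dot_green: green disc, as the blue one
- dot_white: white disc, as the blue one
- brake (a joint): travel of the red brake button, m: 0 up, 0.006 fully down (straight down, 5 N); springs back up when let go
- brake_top (a point): centre of the top face of the red brake button, 28 mm across, 42 mm above the table when up, in a black housing (44 mm across, its rim 10 mm below the button) on the foot, 131 mm from the wheel's axis
- jar: painted glass jar, 72 mm across, 75 mm high, 250 g, loose, standing on the middle of the wheel (within 8 mm); origin at the centre of its underside, 46 mm above the table
- glue_bottle: white and blue glue bottle, 48 mm across, 140 mm high, loose, beside the wheel; origin under its centre
- tumbler: empty drinking glass, 62 mm across, 110 mm high, loose, beside the wheel; origin under its centre
- paint_pot: small paint pot with yellow lid, 46 mm across, 42 mm high, loose, beside the wheel; origin under its centre
- bowl: black plastic bowl, 140 mm across, 50 mm high, loose; origin under its centre
- glue_stick: red glue stick standing upright, 29 mm across, 95 mm high, loose; origin under its centre

How it is judged:
By the outcome, as a careful person would: the job done as asked, in the order asked, and still so for the second after the job is handed in, with the robot touching nothing.
It also fails if it takes over 51 s, if anything falls off the work surface, if the arm or the gripper's body presses on something with over 40 N, if the wrist force passes 120 N, or if a joint passes its speed limit or range.

## Working session

There is one attempt and no reset: what is moved stays moved. The work goes in short steps, Python scripts to look and compute and a shell command to move; the robot and the scene stay as the last step left them, time stands still between calls to the robot, and variables do not carry over. Pictures are saved under pics/ and viewed, and the job is handed in when it is done.

```bash
mkdir -p pics; python3 - <<'E'
from cell import r, optics
import cv2
s=r.observe(); print({k:(v if isinstance(v,float) else [round(float(x),3) for x in __import__('numpy').ravel(v)]) for k,v in s.items()})
for n in("scene","top"):
    c=optics.capture(n); cv2.imwrite(f"pics/{n}0.png",cv2.resize(c["image"][:,:,::-1],None,fx=1.5,fy=1.5,interpolation=cv2.INTER_CUBIC))
    print(n,c["camera_matrix"],c["rvec"],c["tvec"])
E
```

```text
{'clock': 0.0, 'qpos': [1.128, 0.537, -0.004, 1.539, 0.003, 1.067, -0.071], 'joint_vel': [0.001, -0.001, -0.001, 0.001, -0.001, 0.0, -0.001], 'joint_torque': [0.0, -58.341, 1.049, -25.91, 0.012, 0.009, -0.0], 'ee_pos': [0.239, -0.604, 0.255], 'tool_rot': [0.982, 0.187, -0.0, -0.001], 'contact_force': [-0.696, -0.974, 0.126], 'moment': [0.007, 0.014, -0.039], 'width': 0.08566019199618384}
scene [[364.62667647   0.         260.325977  ]
 [  0.         364.62667647 187.32873559]
 [  0.           0.           1.        ]] [ 1.49762202  2.21329713 -0.74811323] [ 0.21355383 -0.36589084  1.64593967]
top [[363.91426919   0.         255.47904166]
 [  0.         363.91426919 192.48199184]
 [  0.           0.           1.        ]] [ 2.21963867 -2.16278298  0.06702941] [-0.02745978  0.5535124   1.07053581]
```

View pics/scene0.png

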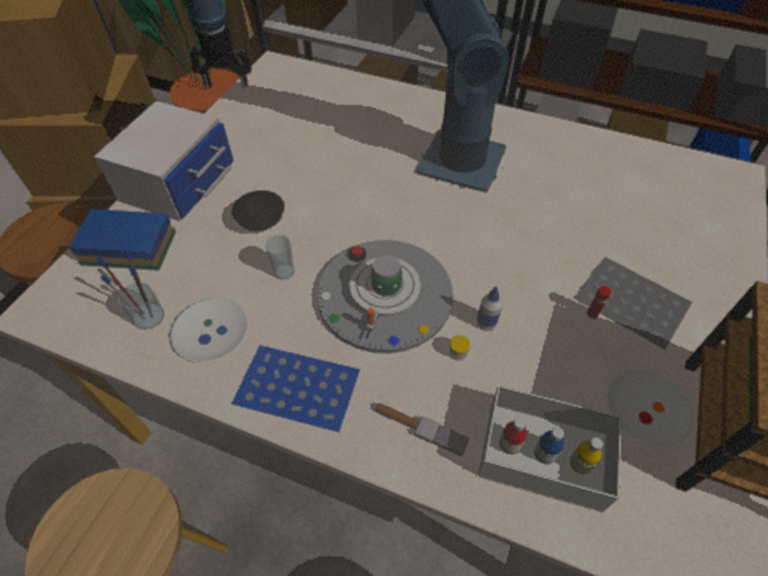

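View pics/top0.png

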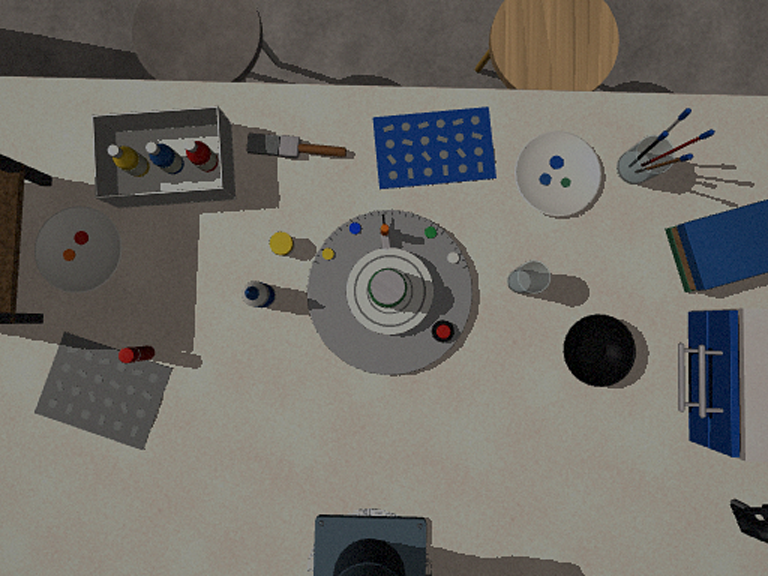

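The top view shows the wheel at about (393,292), the post at (384,229), blue at (355,228) and the brake at (443,331). All of these are in the 1.5x picture. The pointer is near the scale's middle, so it needs a push towards +y. Next I'll measure the positions.

```bash
cat > h.py <<'E'
from cell import r, optics
import cv2, numpy as np
def ray(c,uv):
    R=cv2.Rodrigues(np.array(c["rvec"]))[0]; t=np.array(c["tvec"]).ravel()
    d=R.T@np.linalg.inv(c["camera_matrix"])@np.array([uv[0],uv[1],1.]); return -R.T@t,d
def at(c,uv,z):
    o,d=ray(c,uv); return (o+d*(z-o[2])/d[2])[:2]
def cen(n,thing):
    L=optics.trace(n,thing)
    if not L: return None,0,None
    p=L[0]["pixels"]; v,u=np.nonzero(p); return np.array([u.mean(),v.mean()]),L[0]["confidence"],L[0]["box"]
E
python3 - <<'E'
from h import *
Z=dict(dot_blue=.024,dot_yellow=.024,dot_green=.024,dot_white=.024,brake_top=.042,lever_post=.07,pointer=.038,wheel_axis=.02,jar=.08,glue_bottle=.07,tumbler=.055,paint_pot=.02)
for n in("top","scene"):
    c=optics.capture(n)
    for k,z in Z.items():
        u,cf,b=cen(n,k)
        if u is None: print(n,k,None);continue
        print(n,k,round(float(cf),2),u.round(1),np.round(b,0),at(c,u,z).round(4))
E
```

```text
top dot_blue 0.37 [236.2 152. ] [237. 153.   5.   4.] [0.6732 0.0475]
top dot_yellow None
top dot_green 0.62 [295.  220.1] [294. 218.  11.  10.] [ 0.4749 -0.1319]
top dot_white 0.5 [302.3 171.6] [303. 172.   6.  10.] [ 0.6196 -0.1509]
top brake_top 0.42 [295.  220.4] [296. 220.   8.   7.] [ 0.4742 -0.1299]
top lever_post 0.94 [259.7 192. ] [261. 189.  62.  78.] [ 0.5524 -0.025 ]
top pointer 0.85 [259.6 192.8] [260. 184.  54.  71.] [ 0.5522 -0.0252]
top wheel_axis 0.88 [259.3 195.3] [262. 196. 112. 113.] [ 0.5459 -0.0247]
top jar 0.61 [258.1 192. ] [256. 193.  26.  28.] [ 0.5517 -0.0205]
top glue_bottle 0.54 [171.3 196.1] [173. 196.  21.  18.] [0.5342 0.2254]
top tumbler 0.62 [353.1 184.8] [355. 185.  28.  24.] [ 0.5813 -0.2942]
top paint_pot 0.47 [187.7 162.4] [189. 164.  16.  15.] [0.6388 0.1919]
scene dot_blue None
scene dot_yellow 0.45 [255.  194.9] [256. 196.  47.  47.] [ 0.5644 -0.0254]
scene dot_green None
scene dot_white 0.64 [326.3 207.3] [325. 206.  16.  28.] [0.5211 0.2271]
scene brake_top None
scene lever_post 0.59 [255.2 195.2] [258. 198.  48.  53.] [ 0.5968 -0.0113]
scene pointer 0.6 [255.3 195.3] [256. 199.  46.  50.] [ 0.5753 -0.0197]
scene wheel_axis 0.92 [256.3 198.7] [256. 197.  92.  77.] [ 0.5756 -0.0159]
scene jar 0.57 [257.5 183.6] [257. 184.  19.  30.] [ 0.554  -0.0199]
scene glue_bottle 0.86 [325.9 206.8] [325. 206.  16.  26.] [0.5526 0.2278]
scene tumbler 0.88 [186.8 170.6] [185. 171.  20.  33.] [ 0.5767 -0.2912]
scene paint_pot 0.52 [306.2 231.2] [307. 232.  18.  18.] [0.6378 0.1903]
```

```bash
python3 - <<'E'
from h import *
c=optics.capture("top"); cv2.imwrite("pics/zoom1.png",cv2.resize(c["image"][130:255,195:325,::-1],None,fx=4.6,fy=4.6,interpolation=cv2.INTER_CUBIC))
E
```

```text
(no output)
```

View pics/zoom1.png

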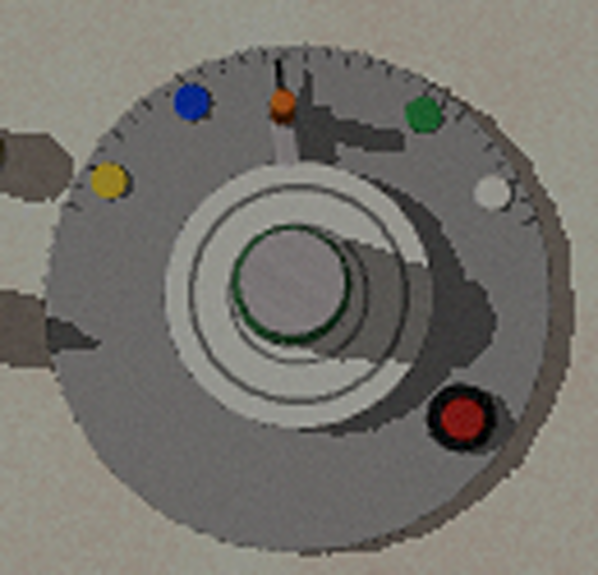

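Zoom shows blue at (192,101), pointer tip at (278,65), post top at (284,103) and brake at (463,418). The networks are poor here, so I'll use colour segmentation.

```bash
cat >> h.py <<'E'
def hsvmask(im,lo,hi,box=None):
    h=cv2.cvtColor(im,cv2.COLOR_RGB2HSV); m=cv2.inRange(h,np.array(lo),np.array(hi))
    if box is not None:
        k=np.zeros_like(m); k[box[1]:box[3],box[0]:box[2]]=1; m=m*k
    return m
def centroid(m):
    n,l,s,c=cv2.connectedComponentsWithStats(m); 
    if n<2: return None,0
    i=1+np.argmax(s[1:,4]); return c[i],s[i,4]
E
python3 - <<'E'
from h import *
c=optics.capture("top"); im=c["image"]
B=(195,130,325,255)
col=dict(blue=((105,130,60),(130,255,255),.024),yellow=((22,120,80),(32,255,255),.024),green=((50,100,40),(80,255,255),.024),red=((0,180,80),(5,255,255),.042),orange=((6,130,100),(16,255,255),.095))
P={}
for k,(lo,hi,z) in col.items():
    bb=B if k!="green" else (275,145,300,165)
    u,a=centroid(hsvmask(im,lo,hi,bb)); 
    if u is None: print(k,None);continue
    P[k]=at(c,u,z); print(k,u.round(2),a,P[k].round(4))
# ring outline: rays from center, find white->grey edge
g=cv2.cvtColor(im,cv2.COLOR_RGB2GRAY).astype(np.float32)
def edge(cu,r0,r1,angs,z,name):
    pts=[]
    for a in angs:
        rr=np.arange(r0,r1,.1); x=cu[0]+rr*np.cos(a); y=cu[1]+rr*np.sin(a)
        v=cv2.remap(cv2.GaussianBlur(g,(0,0),.7),x.astype(np.float32)[None],y.astype(np.float32)[None],cv2.INTER_LINEAR)[0]
        d=np.abs(np.gradient(v)); i=np.argmax(d); pts.append(at(c,(x[i],y[i]),z))
    p=np.array(pts)
    for _ in range(5):
        A=np.c_[2*p,np.ones(len(p))]; s=np.linalg.lstsq(A,(p**2).sum(1),rcond=None)[0]
        R=np.sqrt(s[2]+s[:2]@s[:2]); e=np.abs(np.hypot(*(p-s[:2]).T)-R); p=p[e<max(.002,2*np.median(e))]
    print(name,s[:2].round(4),R.round(4),len(p)); return s[:2]
angs=np.radians(np.arange(0,360,4))
edge((260,193.5),24,33,np.radians(np.arange(95,255,3)),.046,"ring(lit side)")
edge((260.5,195),50,62,np.radians(np.arange(100,262,3)),.02,"foot")
ax=edge((260.5,195),50,62,angs,.02,"foot all")
# pointer: dark pixels near tip
m=(g<60).astype(np.uint8); k=np.zeros_like(m); k[142:151,250:259]=1
v,u=np.nonzero(m*k); print("ptr px",list(zip(u,v)))
print(g[140:153,250:262].astype(int))
for k,p in P.items(): d=p-ax; print(k,np.hypot(*d).round(4),np.degrees(np.arctan2(d[1],d[0])).round(2))
E
```

```text
blue [236.18 151.61] 49 [0.6744 0.0477]
yellow [218.21 168.77] 48 [0.6214 0.0997]
green [286.57 154.47] 49 [ 0.6697 -0.103 ]
red [295.05 220.56] 57 [ 0.4738 -0.1301]
orange [255.95 151.5 ] 22 [ 0.6639 -0.0114]
ring(lit side) [ 0.5499 -0.0245] 0.0704 42
foot [ 0.5492 -0.0257] 0.1648 42
foot all [ 0.5484 -0.0326] 0.1693 50
ptr px [(np.int64(255), np.int64(143)), (np.int64(255), np.int64(144)), (np.int64(255), np.int64(145)), (np.int64(256), np.int64(145)), (np.int64(255), np.int64(146)), (np.int64(255), np.int64(147)), (np.int64(256), np.int64(147)), (np.int64(255), np.int64(148)), (np.int64(256), np.int64(148)), (np.int64(256), np.int64(149))]
[[135  95 119 119 119  97 106 106  91  93  96  97]
 [100 100  48 102 102 100  76  76  99  98 101  71]
 [102  99  75 108 103  75  74  77 106  96 106  50]
 [ 97 104  79  99  77   1  83 100  99 103 102  78]
 [101 105 101 104 107   7  83 106 102 102 101 103]
 [100 101 100 102 106   2  57 109 100 107 103  51]
 [102 104 102 102 109   3  60 105 101 101 105  53]
 [ 99 100  99 101 104  23  58 107 105 103 105  52]
 [ 98 101  97 101 105  30  26 107 100 104 108  52]
 [101 103 100 105 105  71  44  78 105 104  51  54]
 [ 99  99 100 102 100  84  87  85  72 108  55  58]
 [103  99 102 104  98  92  91  86  82  59  50  59]
 [102 100 101  79 102  91  90  89  82  63  57  51]]
blue 0.1493 32.53
yellow 0.1511 61.12
green 0.1402 -30.13
red 0.1228 -127.43
orange 0.1174 10.39
```

```bash
python3 -m crank '[{"dx":20,"dy":-11},{"dx":40,"dy":-23},{"dx":44,"dy":-25},{"dx":44,"dy":-25},{"dx":44,"dy":-25},{"dx":44,"dy":-25},{"dx":44,"dy":-25},{"dx":44,"dy":-25},{"dx":44,"dy":-25},{"dx":44,"dy":-25},{"dx":44,"dy":-25},{"dx":44,"dy":-25},{"dx":44,"dy":-25},{"dx":30,"dy":-17},{"dx":10,"dy":-6},{}]' -1 20
```

```text
validation failed for argument at $[0]...
```

```bash
python3 -m crank '[{"dx":20,"dy":-11,"dz":0,"wx":0,"wy":0,"wz":0},{"dx":40,"dy":-23,"dz":0,"wx":0,"wy":0,"wz":0},{"dx":44,"dy":-25,"dz":0,"wx":0,"wy":0,"wz":0},{"dx":44,"dy":-25,"dz":0,"wx":0,"wy":0,"wz":0},{"dx":44,"dy":-25,"dz":0,"wx":0,"wy":0,"wz":0},{"dx":44,"dy":-25,"dz":0,"wx":0,"wy":0,"wz":0},{"dx":44,"dy":-25,"dz":0,"wx":0,"wy":0,"wz":0},{"dx":44,"dy":-25,"dz":0,"wx":0,"wy":0,"wz":0},{"dx":44,"dy":-25,"dz":0,"wx":0,"wy":0,"wz":0},{"dx":44,"dy":-25,"dz":0,"wx":0,"wy":0,"wz":0},{"dx":44,"dy":-25,"dz":0,"wx":0,"wy":0,"wz":0},{"dx":44,"dy":-25,"dz":0,"wx":0,"wy":0,"wz":0},{"dx":30,"dy":-17,"dz":0,"wx":0,"wy":0,"wz":0},{"dx":0,"dy":0,"dz":0,"wx":0,"wy":0,"wz":0}]' -1 20
cat > st.py <<'E'
from h import *
import sys
from scipy.spatial.transform import Rotation as Ro
def st():
    s=r.observe(); R=Ro.from_quat(s["tool_rot"]).as_matrix(); p=np.array(s["ee_pos"])
    print("t",round(s["clock"],2),"p",p.round(4),"F",np.round(s["contact_force"],1),"w",round(s["width"],4),"tilt/yaw",np.degrees(np.arccos(-R[2,2])).round(2),np.degrees(np.arctan2(R[1,0],R[0,0])).round(2))
    return p,R
if __name__=="__main__":
    p,R=st()
    if len(sys.argv)>1:
        t=np.array([float(a) for a in sys.argv[1:4]]); print("to target, tool mm",((R.T@(t-p))*1000).round(1))
E
python3 st.py 0.681 -0.056 0.15
```

```text
clock: 3.25
ee_pos: [0.6356, -0.0867, 0.259]
tool_rot: [0.981, 0.196, 0.003, -0.003]
contact_force: [-0.8, 0.2, -0.2]
width: -0.0002
t 3.25 p [ 0.6356 -0.0867  0.259 ] F [-0.8  0.2 -0.2] w -0.0002 tilt/yaw 0.51 22.65
to target, tool mm [ 52.9 -10.3 109.4]
```

```bash
python3 -m crank '[{"dx":26,"dy":-5,"dz":30,"wx":0,"wy":0,"wz":0},{"dx":26,"dy":-5,"dz":40,"wx":0,"wy":0,"wz":0},{"dx":0,"dy":0,"dz":30,"wx":0,"wy":0,"wz":0},{"dx":0,"dy":0,"dz":0,"wx":0,"wy":0,"wz":0}]'; python3 st.py .681 -.056 .09
python3 - <<'E'
from h import *
c=optics.capture("wrist"); cv2.imwrite("pics/w1.png",c["image"][:,:,::-1])
c=optics.capture("scene"); cv2.imwrite("pics/s1.png",cv2.resize(c["image"][130:250,190:350,::-1],None,fx=5,fy=5))
E
```

```text
clock: 3.75
ee_pos: [0.6794, -0.0547, 0.1583]
tool_rot: [0.981, 0.196, 0.003, -0.003]
contact_force: [0.5, -1.0, 0.4]
width: -0.0001
t 3.75 p [ 0.6794 -0.0547  0.1583] F [ 0.5 -1.   0.4] w -0.0001 tilt/yaw 0.47 22.66
to target, tool mm [ 0.4  2.1 68.3]
```

View pics/w1.png

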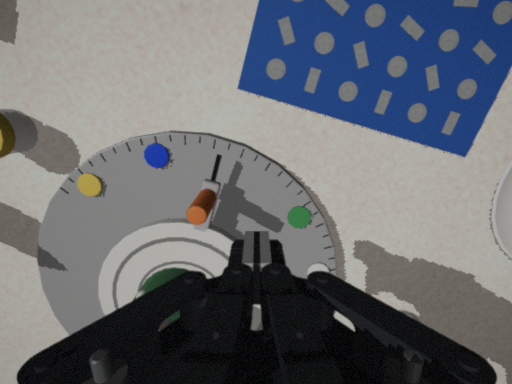

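View pics/s1.png

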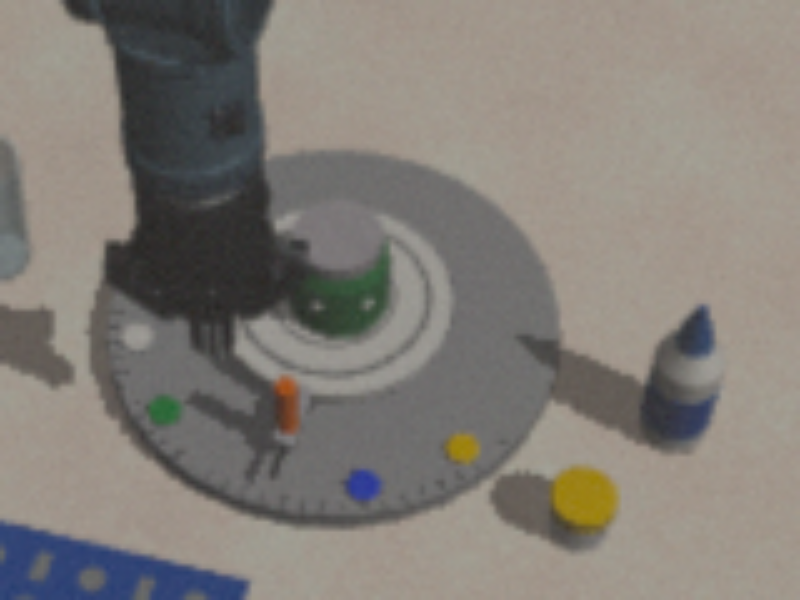

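The wrist view shows the pointer at about (216,165), the blue dot at (157,155) and the post at (203,205). The shut fingers are on the correct side of the post and clear of the jar. Descending now.

```bash
python3 -m crank '[{"dx":0,"dy":0,"dz":25,"wx":0,"wy":0,"wz":0},{"dx":0,"dy":0,"dz":25,"wx":0,"wy":0,"wz":0},{"dx":0,"dy":1,"dz":16,"wx":0,"wy":0,"wz":0},{"dx":0,"dy":0,"dz":0,"wx":0,"wy":0,"wz":0}]'
cat > meas.py <<'E'
from st import *
AX=np.array([.5495,-.025])
def look(tag):
    p,R=st(); c=optics.capture("wrist"); im=c["image"]; M=np.array(c["mount"]); K=np.array(c["camera_matrix"])
    T=np.eye(4); T[:3,:3]=R; T[:3,3]=p; W=T@M
    def w(uv,z):
        d=W[:3,:3]@np.linalg.inv(K)@np.array([uv[0],uv[1],1.]); o=W[:3,3]; return (o+d*(z-o[2])/d[2])[:2]
    def px(P):
        q=np.linalg.inv(W)@np.append(P,1); q=K@q[:3]; return q[:2]/q[2]
    cv2.imwrite(f"pics/{tag}.png",cv2.resize(im[:,:,::-1],None,fx=1.5,fy=1.5,interpolation=cv2.INTER_CUBIC))
    def rep(n,P):
        d=P-AX; a=np.degrees(np.arctan2(d[1],d[0])); print(n,P.round(4),"r",np.hypot(*d).round(4),"ang",a.round(2)); return a
    D={}
    for n,lo,hi in(("blue",(105,130,60),(130,255,255)),("yellow",(22,120,80),(32,255,255)),("green",(50,100,40),(80,255,255))):
        m=hsvmask(im,lo,hi); k,l,s,cc=cv2.connectedComponentsWithStats(m)
        for i in range(1,k):
            q=w(cc[i],.024); 
            if s[i,4]>60 and abs(np.hypot(*(q-AX))-.143)<.012: D[n]=rep(f"{n} px{cc[i].round(1)} a{s[i,4]}",q)
    # pointer: on radii 0.131..0.149 at z=.038, sample circle grey profile for dark
    g=cv2.GaussianBlur(cv2.cvtColor(im,cv2.COLOR_RGB2GRAY),(0,0),.8).astype(np.float32)
    th=np.radians(np.arange(-75,75,.1)); acc=[]
    for rr in np.arange(.132,.1485,.001):
        uv=np.array([px(np.array([AX[0]+rr*np.cos(t),AX[1]+rr*np.sin(t),.041])) for t in th],np.float32)
        v=cv2.remap(g,uv[None,:,0].copy(),uv[None,:,1].copy(),cv2.INTER_LINEAR,borderValue=255)[0]; acc.append(v)
    acc=np.array(acc); 
    import os
    m=np.median(acc,0); w8=np.clip(45-m,0,None)
    k,l,s,cc=cv2.connectedComponentsWithStats((w8>0).astype(np.uint8)[None])
    for i in range(1,k):
        ii=l[0]==i; print("ptr cand",np.degrees((th*w8)[ii].sum()/w8[ii].sum()).round(2),"width",(s[i,4]*.1).round(1),"min",m[ii].min().round(0))
if __name__=="__main__": look(sys.argv[1])
E
python3 meas.py w2
```

```text
clock: 4.35
ee_pos: [0.6871, -0.0574, 0.1028]
tool_rot: [0.981, 0.195, 0.012, -0.0]
contact_force: [-0.1, -0.0, 0.7]
width: 0.0
t 4.35 p [ 0.6871 -0.0574  0.1028] F [-0.1 -0.   0.7] w 0.0 tilt/yaw 1.37 22.48
blue px[122.3 176.6] a740 [0.6767 0.0453] r 0.1453 ang 28.93
yellow px[ 39.6 212.8] a655 [0.6242 0.0971] r 0.1431 ang 58.53
green px[300.9 250.1] a556 [ 0.6724 -0.1039] r 0.146 ang -32.69
ptr cand -57.09 width 37.7 min 8.0
ptr cand -23.46 width 1.3 min 24.0
ptr cand 5.49 width 1.2 min 22.0
```

View pics/w2.png

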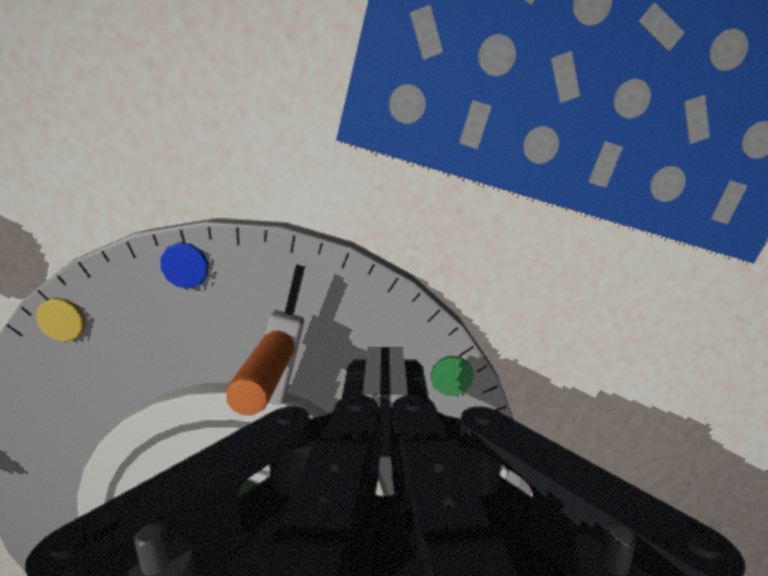

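```bash
python3 -m crank '[{"dx":0,"dy":0,"dz":12,"wx":0,"wy":0,"wz":0},{"dx":0,"dy":-8,"dz":2,"wx":0,"wy":0,"wz":0},{"dx":0,"dy":-8,"dz":0,"wx":0,"wy":0,"wz":0},{"dx":0,"dy":-6,"dz":0,"wx":0,"wy":0,"wz":0},{"dx":0,"dy":-6,"dz":0,"wx":0,"wy":0,"wz":0},{"dx":0,"dy":-5,"dz":0,"wx":0,"wy":0,"wz":0},{"dx":0,"dy":-5,"dz":0,"wx":0,"wy":0,"wz":0}]'
python3 meas.py w3
```

```text
clock: 5.28
ee_pos: [0.6754, -0.0201, 0.0921]
tool_rot: [0.981, 0.195, 0.016, 0.001]
contact_force: [1.7, -1.2, -0.2]
width: 0.0001
t 5.28 p [ 0.6754 -0.0201  0.0921] F [ 1.7 -1.2 -0.2] w 0.0001 tilt/yaw 1.84 22.48
blue px[169.8 185.2] a795 [0.6766 0.0456] r 0.1454 ang 29.07
yellow px[ 81.3 223. ] a712 [0.6242 0.0973] r 0.1433 ang 58.57
green px[352.1 261.2] a612 [ 0.6723 -0.1035] r 0.1457 ang -32.6
ptr cand -58.29 width 37.3 min 6.0
ptr cand 11.37 width 1.0 min 21.0
```

View pics/w3.png

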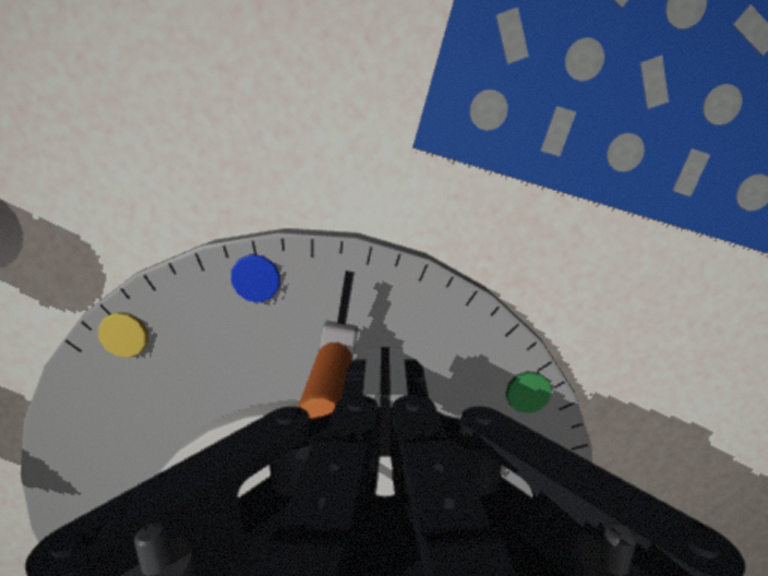

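Contact is made and the pointer has turned about 6°, now at (346,295) in the picture. About 17.7° remains, or 35 mm at the post.

```bash
python3 -m crank '[{"dx":0,"dy":-5,"dz":0,"wx":0,"wy":0,"wz":0},{"dx":0,"dy":-5,"dz":0,"wx":0,"wy":0,"wz":0},{"dx":0,"dy":-5,"dz":0,"wx":0,"wy":0,"wz":0},{"dx":0,"dy":-5,"dz":0,"wx":0,"wy":0,"wz":0},{"dx":0,"dy":-4,"dz":0,"wx":0,"wy":0,"wz":0},{"dx":0,"dy":-3,"dz":0,"wx":0,"wy":0,"wz":0}]'
python3 meas.py w4
```

```text
clock: 6.08
ee_pos: [0.6643, 0.0072, 0.092]
tool_rot: [0.981, 0.195, 0.016, 0.001]
contact_force: [0.8, -0.7, 0.3]
width: 0.0
t 6.08 p [0.6643 0.0072 0.092 ] F [ 0.8 -0.7  0.3] w 0.0 tilt/yaw 1.85 22.5
blue px[209.4 184.9] a676 [0.6764 0.047 ] r 0.1459 ang 29.57
yellow px[121.  223.1] a706 [0.6241 0.0976] r 0.1435 ang 58.67
green px[389.4 261.3] a617 [ 0.6722 -0.103 ] r 0.1454 ang -32.44
ptr cand -70.86 width 9.6 min 23.0
ptr cand -55.14 width 17.2 min 15.0
ptr cand 25.92 width 1.7 min 21.0
```

```bash
python3 -m crank '[{"dx":0,"dy":-2.5,"dz":0,"wx":0,"wy":0,"wz":0},{"dx":0,"dy":-1.5,"dz":0,"wx":0,"wy":0,"wz":0},{"dx":0,"dy":0,"dz":0,"wx":0,"wy":0,"wz":0}]'
python3 meas.py w5; python3 - <<'E'
import cv2
im=cv2.imread('pics/w5.png'); cv2.imwrite('pics/w5z.png',cv2.resize(im[220:380,230:420],None,fx=3.5,fy=3.5))
E
```

```text
clock: 6.5
ee_pos: [0.6622, 0.0116, 0.0919]
tool_rot: [0.981, 0.195, 0.016, 0.001]
contact_force: [-0.1, -0.2, 1.2]
width: 0.0002
t 6.5 p [0.6622 0.0116 0.0919] F [-0.1 -0.2  1.2] w 0.0002 tilt/yaw 1.8 22.52
blue px[217.5 184.2] a668 [0.6771 0.0463] r 0.1461 ang 29.2
yellow px[127.5 222.7] a710 [0.6242 0.0976] r 0.1435 ang 58.65
green px[395.6 261.1] a626 [ 0.6721 -0.1029] r 0.1453 ang -32.42
ptr cand -60.84 width 24.7 min 16.0
ptr cand 28.24 width 1.8 min 20.0
```

View pics/w5z.png

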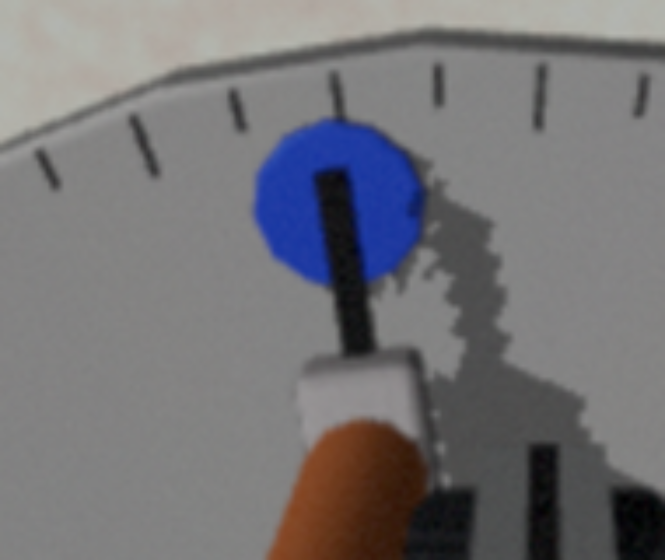

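The pointer needle now lies over the blue dot, with its tip at about (333,180) and the dot centre at (340,203) in the zoom. I'll check with the height corrected to 38 mm and from a second camera.

```bash
sed -i 's/,.041\]))/,.038]))/' meas.py; python3 meas.py w6; python3 - <<'E'
from h import *
for n in("scene","top"):
    c=optics.capture(n); im=c["image"]
    if n=="scene":
        cv2.imwrite("pics/s6.png",cv2.resize(im[190:250,220:300,::-1],None,fx=9,fy=9,interpolation=cv2.INTER_CUBIC))
    else: cv2.imwrite("pics/t6.png",cv2.resize(im[130:200,200:290,::-1],None,fx=8,fy=8,interpolation=cv2.INTER_CUBIC))
E
```

```text
t 6.55 p [0.6622 0.0116 0.0918] F [1.2 0.  1.3] w 0.0004 tilt/yaw 1.8 22.51
blue px[217.5 184.1] a668 [0.6771 0.0463] r 0.1461 ang 29.19
yellow px[127.4 222.7] a709 [0.6241 0.0976] r 0.1435 ang 58.66
green px[395.7 261. ] a629 [ 0.6722 -0.1029] r 0.1453 ang -32.41
ptr cand -61.16 width 24.0 min 16.0
ptr cand 28.44 width 2.0 min 19.0
```

View pics/s6.png

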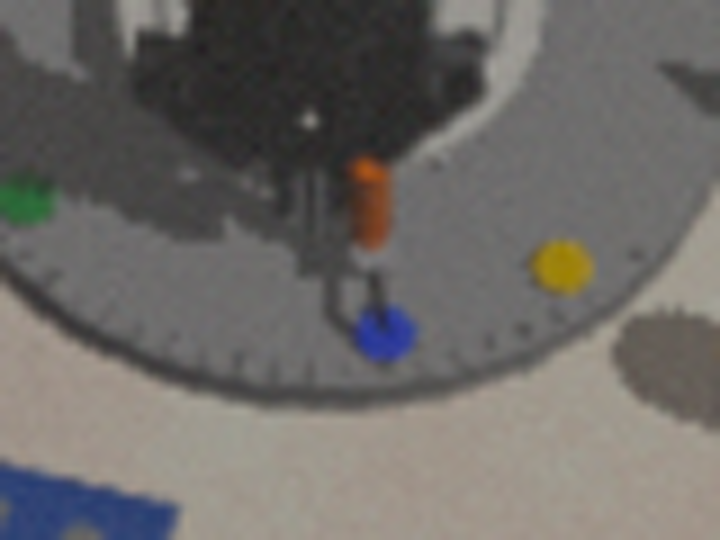

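View pics/t6.png

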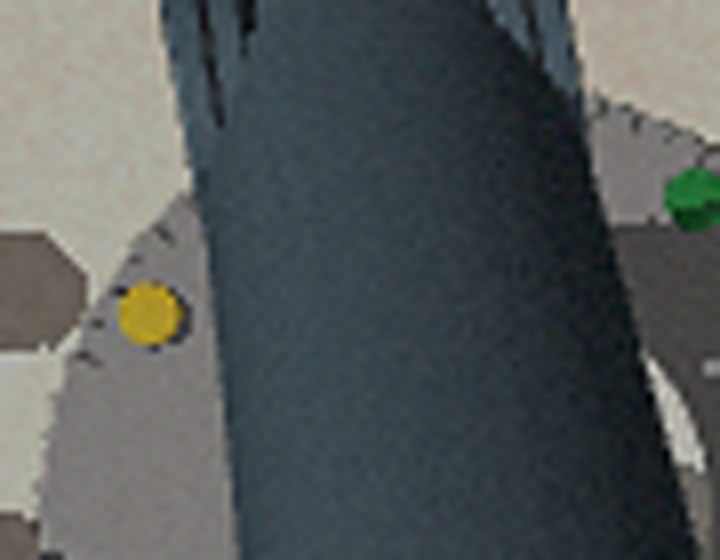

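```bash
python3 -m crank '[{"dx":0,"dy":-1.3,"dz":0,"wx":0,"wy":0,"wz":0},{"dx":0,"dy":0,"dz":0,"wx":0,"wy":0,"wz":0}]'
python3 meas.py w7
```

```text
clock: 6.95
ee_pos: [0.6616, 0.0125, 0.0918]
tool_rot: [0.981, 0.195, 0.016, 0.001]
contact_force: [0.4, -0.3, -0.6]
width: 0.0001
t 6.95 p [0.6616 0.0125 0.0918] F [ 0.4 -0.3 -0.6] w 0.0001 tilt/yaw 1.78 22.49
blue px[219.4 183.8] a666 [0.6772 0.046 ] r 0.1461 ang 29.06
yellow px[128.9 222.5] a707 [0.6242 0.0976] r 0.1435 ang 58.63
green px[397.4 260.9] a631 [ 0.6722 -0.1031] r 0.1454 ang -32.47
ptr cand -71.74 width 7.3 min 30.0
ptr cand -57.95 width 15.3 min 16.0
ptr cand 29.03 width 2.0 min 19.0
```

The pointer is at 29.03° and blue at about 29.1°. Backing off and lifting.

```bash
python3 -m crank '[{"dx":0,"dy":8,"dz":0,"wx":0,"wy":0,"wz":0},{"dx":0,"dy":15,"dz":0,"wx":0,"wy":0,"wz":0},{"dx":0,"dy":10,"dz":-20,"wx":0,"wy":0,"wz":0},{"dx":0,"dy":0,"dz":-40,"wx":0,"wy":0,"wz":0},{"dx":0,"dy":0,"dz":-40,"wx":0,"wy":0,"wz":0},{"dx":0,"dy":0,"dz":-15,"wx":0,"wy":0,"wz":0},{"dx":0,"dy":0,"dz":0,"wx":0,"wy":0,"wz":0}]'
python3 meas.py w8; python3 - <<'E'
from st import *
p,R=st(); d=R.T@np.array([0,0,-1.]); print("tilt fix deg (wx,wy):",np.degrees(np.cross([0,0,1],d)).round(2)); print((R.T@(np.array([.474,-.130,.19])-p)*1000).round(1))
E
```

```text
clock: 7.88
ee_pos: [0.6715, -0.0269, 0.2081]
tool_rot: [0.981, 0.192, 0.014, 0.001]
contact_force: [-0.0, 0.2, -1.1]
width: 0.0002
t 7.88 p [ 0.6715 -0.0269  0.2081] F [-0.   0.2 -1.1] w 0.0002 tilt/yaw 1.57 22.2
blue px[196.3 154.7] a280 [0.6767 0.0455] r 0.1455 ang 29.0
yellow px[138.5 180.5] a297 [0.6237 0.0973] r 0.143 ang 58.74
green px[314.9 206.1] a263 [ 0.6719 -0.104 ] r 0.1457 ang -32.86
ptr cand -71.34 width 7.7 min 17.0
ptr cand 29.01 width 2.1 min 23.0
t 7.92 p [ 0.6711 -0.0269  0.2072] F [ 0.2 -0.8 -0.2] w -0.0004 tilt/yaw 1.49 22.2
tilt fix deg (wx,wy): [ 0.44 -1.43  0.  ]
[-221.8   20.9   11.9]
```

View pics/w8.png

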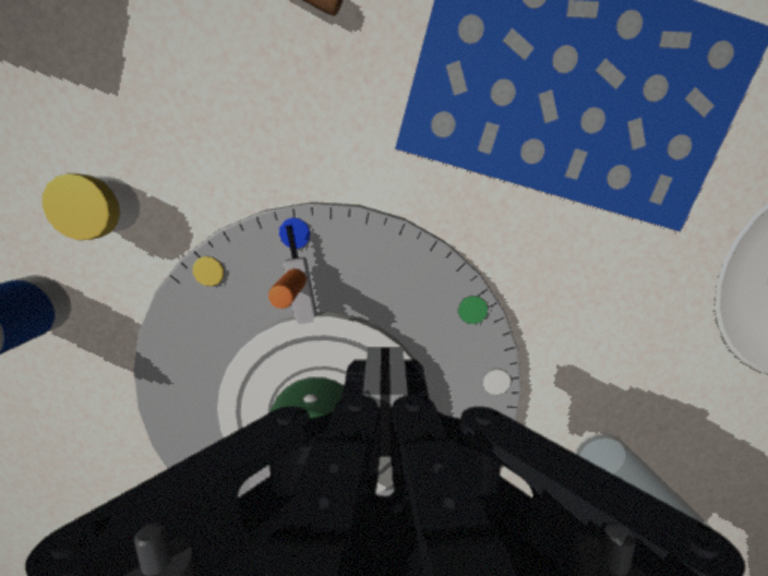

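The pointer still stands over blue with nothing touching: pointer 29.0°, blue 29.0°. Moving over the brake with the tilt corrected.

```bash
python3 -m crank '[{"dx":-20,"dy":2,"dz":0,"wx":0.2,"wy":-0.7,"wz":0},{"dx":-40,"dy":4,"dz":0,"wx":0.2,"wy":-0.7,"wz":0},{"dx":-50,"dy":5,"dz":0,"wx":0,"wy":0,"wz":0},{"dx":-50,"dy":5,"dz":0,"wx":0,"wy":0,"wz":0},{"dx":-40,"dy":4,"dz":0,"wx":0,"wy":0,"wz":0},{"dx":-20,"dy":1,"dz":0,"wx":0,"wy":0,"wz":0},{"dx":0,"dy":0,"dz":0,"wx":0,"wy":0,"wz":0}]'
python3 - <<'E'
from st import *
p,R=st(); d=R.T@np.array([0,0,-1.]); print("tilt fix deg (wx,wy):",np.degrees(np.cross([0,0,1],d)).round(2)); print((R.T@(np.array([.474,-.130,.10])-p)*1000).round(1))
c=optics.capture("scene"); u,a=centroid(hsvmask(c["image"],(0,150,60),(6,255,255),(225,155,255,180))); print(u,a, at(c,u,.040) if u is not None else 0)
cv2.imwrite("pics/s9.png",cv2.resize(c["image"][140:250,190:330,::-1],None,fx=5,fy=5,interpolation=cv2.INTER_CUBIC))
c=optics.capture("top");cv2.imwrite("pics/t9.png",cv2.resize(c["image"][130:255,195:325,::-1],None,fx=4.6,fy=4.6,interpolation=cv2.INTER_CUBIC))
E
```

```text
clock: 8.8
ee_pos: [0.4624, -0.1319, 0.1946]
tool_rot: [0.981, 0.193, -0.009, -0.003]
contact_force: [0.3, -0.1, 0.0]
width: -0.0002
t 8.8 p [ 0.4624 -0.1319  0.1946] F [ 0.3 -0.1  0. ] w -0.0002 tilt/yaw 1.15 22.23
tilt fix deg (wx,wy): [-0.59  0.99  0.  ]
[13.   3.6 94.4]
[238.         166.77777778] 27 [ 0.47774475 -0.13001902]
```

View pics/s9.png

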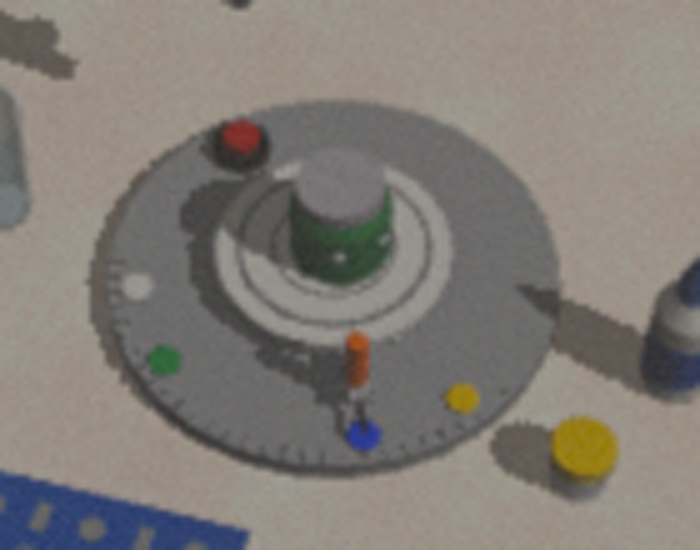

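View pics/t9.png

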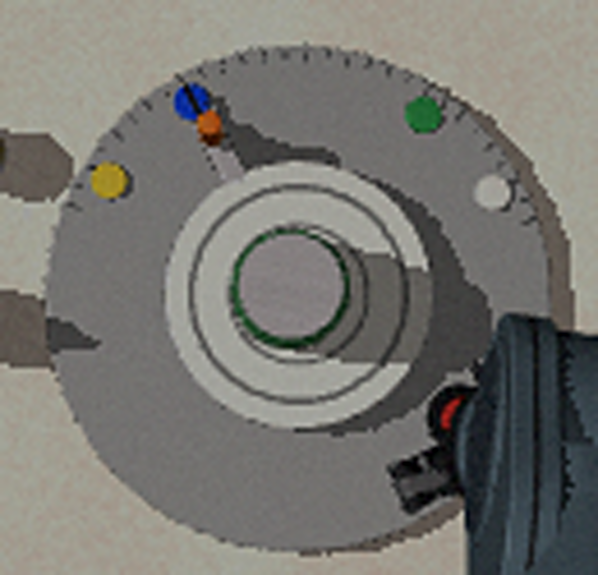

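Both views agree that the pointer is on blue: needle across the dot at (192,98) in the top zoom. Lining up over the button.

```bash
python3 -m crank '[{"dx":7,"dy":2,"dz":15,"wx":-0.3,"wy":0.5,"wz":0},{"dx":6,"dy":2,"dz":30,"wx":-0.3,"wy":0.5,"wz":0},{"dx":0,"dy":0,"dz":30,"wx":0,"wy":0,"wz":0},{"dx":0,"dy":0,"dz":18,"wx":0,"wy":0,"wz":0},{"dx":0,"dy":0,"dz":0,"wx":0,"wy":0,"wz":0},{"dx":0,"dy":0,"dz":0,"wx":0,"wy":0,"wz":0}]'
python3 - <<'E'
from st import *
p,R=st(); d=R.T@np.array([0,0,-1.]); print("tilt fix deg (wx,wy):",np.degrees(np.cross([0,0,1],d)).round(2)); print((R.T@(np.array([.4745,-.130,.067])-p)*1000).round(1))
c=optics.capture("scene")
cv2.imwrite("pics/s10.png",cv2.resize(c["image"][120:210,190:300,::-1],None,fx=6.5,fy=6.5,interpolation=cv2.INTER_CUBIC))
E
```

```text
clock: 9.65
ee_pos: [0.4865, -0.1238, 0.0982]
tool_rot: [0.98, 0.198, 0.004, -0.001]
contact_force: [-0.2, -0.3, 0.6]
width: 0.0002
t 9.65 p [ 0.4865 -0.1238  0.0982] F [-0.2 -0.3  0.6] w 0.0002 tilt/yaw 0.52 22.86
tilt fix deg (wx,wy): [ 0.02 -0.51  0.  ]
[-13.8   1.1  31. ]
```

View pics/s10.png

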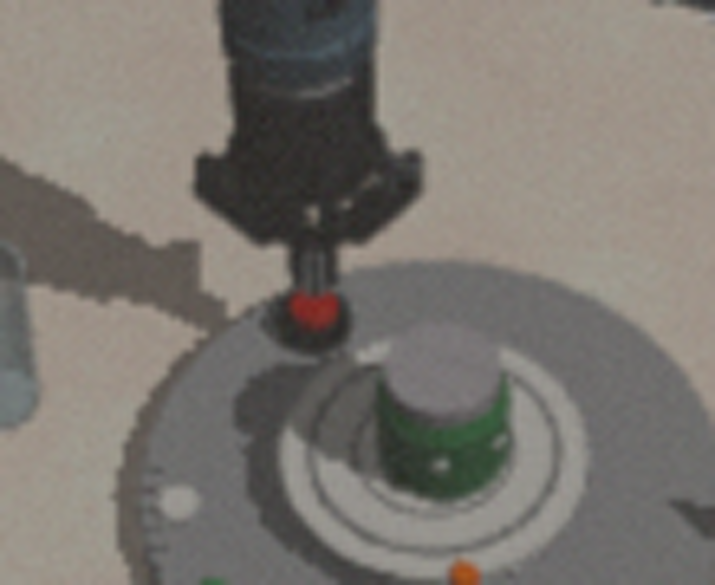

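The fingertips are just behind and above the red button at (315,310). They need to shift about 13 mm back along tool x.

```bash
python3 -m crank '[{"dx":-7,"dy":0.5,"dz":0,"wx":0,"wy":0,"wz":0},{"dx":-4,"dy":0.5,"dz":0,"wx":0,"wy":0,"wz":0},{"dx":0,"dy":0,"dz":8,"wx":0,"wy":0,"wz":0},{"dx":0,"dy":0,"dz":6,"wx":0,"wy":0,"wz":0},{"dx":0,"dy":0,"dz":0,"wx":0,"wy":0,"wz":0}]'; python3 st.py .4745 -.130 .067
```

```text
clock: 10.32
ee_pos: [0.4771, -0.1299, 0.0848]
tool_rot: [0.98, 0.198, 0.006, -0.0]
contact_force: [-0.1, 0.4, -0.1]
width: 0.0001
t 10.32 p [ 0.4771 -0.1299  0.0848] F [-0.1  0.4 -0.1] w 0.0001 tilt/yaw 0.67 22.82
to target, tool mm [-2.6 -0.9 17.8]
```

```bash
python3 -m crank '[{"dx":-2,"dy":-0.5,"dz":6,"wx":0,"wy":0,"wz":0},{"dx":-1,"dy":0,"dz":5,"wx":0,"wy":0,"wz":0},{"dx":-1,"dy":0,"dz":4,"wx":0,"wy":0,"wz":0},{"dx":0,"dy":0,"dz":2,"wx":0,"wy":0,"wz":0}]'; python3 st.py .4745 -.130 .061
```

```text
clock: 10.82
ee_pos: [0.4731, -0.1309, 0.0665]
tool_rot: [0.98, 0.198, 0.006, -0.0]
contact_force: [-1.6, 0.1, 2.3]
width: -0.0001
t 10.82 p [ 0.4731 -0.1309  0.0665] F [-1.6  0.1  2.3] w -0.0001 tilt/yaw 0.65 22.82
to target, tool mm [ 1.6 -0.3  5.5]
```

Contact has begun, with Fz around 2 N. Pressing on in small steps.

```bash
python3 -m crank '[{"dx":0,"dy":0,"dz":2,"wx":0,"wy":0,"wz":0},{"dx":0,"dy":0,"dz":2,"wx":0,"wy":0,"wz":0},{"dx":0,"dy":0,"dz":2,"wx":0,"wy":0,"wz":0}]'; python3 st.py .4745 -.130 .061
```

```text
clock: 11.2
ee_pos: [0.4732, -0.1309, 0.0607]
tool_rot: [0.98, 0.198, 0.005, -0.0]
contact_force: [-6.1, 1.5, 24.1]
width: -0.0001
t 11.2 p [ 0.4732 -0.1309  0.0607] F [-6.1  1.5 24.1] w -0.0001 tilt/yaw 0.63 22.82
to target, tool mm [ 1.6 -0.3 -0.3]
```

Fz of 24 N, well above the 5 N spring, shows the button is bottomed at a tip height of about 36 mm. I'll hold briefly, then check the picture.

```bash
python3 -m crank '[{"dx":0,"dy":0,"dz":1,"wx":0,"wy":0,"wz":0},{"dx":0,"dy":0,"dz":0.5,"wx":0,"wy":0,"wz":0}]'; python3 - <<'E'
from st import *
st(); c=optics.capture("scene")
cv2.imwrite("pics/s11.png",cv2.resize(c["image"][130:245,190:330,::-1],None,fx=5,fy=5,interpolation=cv2.INTER_CUBIC))
E
```

```text
clock: 11.45
ee_pos: [0.4732, -0.1309, 0.061]
tool_rot: [0.98, 0.198, 0.005, 0.0]
contact_force: [-3.5, 0.3, 9.9]
width: 0.0004
t 11.45 p [ 0.4732 -0.1309  0.061 ] F [-3.5  0.3  9.9] w 0.0004 tilt/yaw 0.6 22.82
```

View pics/s11.png

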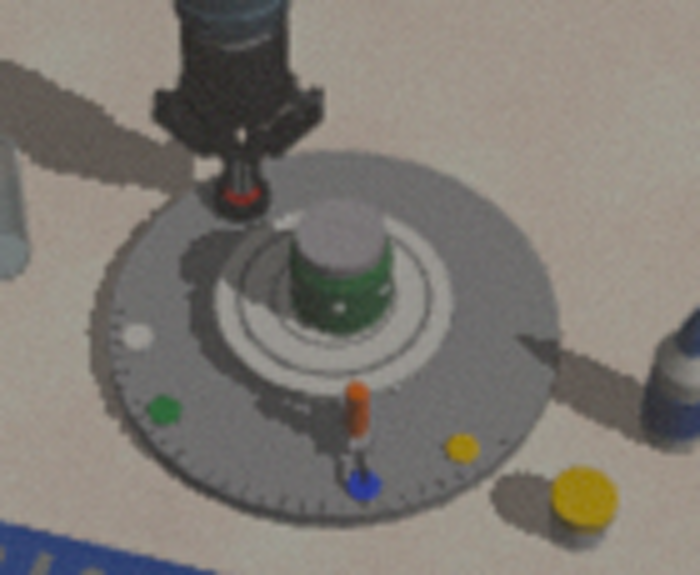

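The button is fully down with the wheel still on blue, and the jar is upright. Releasing and retreating straight up.

```bash
python3 -m crank '[{"dx":0,"dy":0,"dz":-6,"wx":0,"wy":0,"wz":0},{"dx":0,"dy":0,"dz":-12,"wx":0,"wy":0,"wz":0},{"dx":0,"dy":0,"dz":-30,"wx":0,"wy":0,"wz":0},{"dx":0,"dy":0,"dz":-40,"wx":0,"wy":0,"wz":0},{"dx":0,"dy":0,"dz":-40,"wx":0,"wy":0,"wz":0},{"dx":0,"dy":20,"dz":-20,"wx":0,"wy":0,"wz":0},{"dx":0,"dy":40,"dz":0,"wx":0,"wy":0,"wz":0},{"dx":0,"dy":40,"dz":0,"wx":0,"wy":0,"wz":0},{"dx":0,"dy":20,"dz":0,"wx":0,"wy":0,"wz":0},{"dx":0,"dy":0,"dz":0,"wx":0,"wy":0,"wz":0},{"dx":0,"dy":0,"dz":0,"wx":0,"wy":0,"wz":0}]'; python3 - <<'E'
from st import *
st()
c=optics.capture("scene")
cv2.imwrite("pics/s12.png",cv2.resize(c["image"][100:260,110:370,::-1],None,fx=3,fy=3,interpolation=cv2.INTER_CUBIC))
c=optics.capture("top");cv2.imwrite("pics/t12.png",cv2.resize(c["image"][130:255,195:325,::-1],None,fx=4.6,fy=4.6,interpolation=cv2.INTER_CUBIC))
im=c["image"]; AX=np.array([.5495,-.025])
for n,lo,hi,z in(("blue",(105,130,60),(130,255,255),.024),("post",(6,130,100),(16,255,255),.095)):
    u,a=centroid(hsvmask(im,lo,hi,(195,130,325,255))); d=at(c,u,z)-AX; print(n,a,np.degrees(np.arctan2(d[1],d[0])).round(2))
E
```

```text
clock: 12.88
ee_pos: [0.5206, -0.2433, 0.2196]
tool_rot: [0.98, 0.199, 0.009, 0.001]
contact_force: [1.1, 0.2, -0.6]
width: -0.0003
t 12.88 p [ 0.5206 -0.2433  0.2196] F [ 1.1  0.2 -0.6] w -0.0003 tilt/yaw 0.99 23.01
blue 39 30.44
post 22 29.97
```

View pics/s12.png

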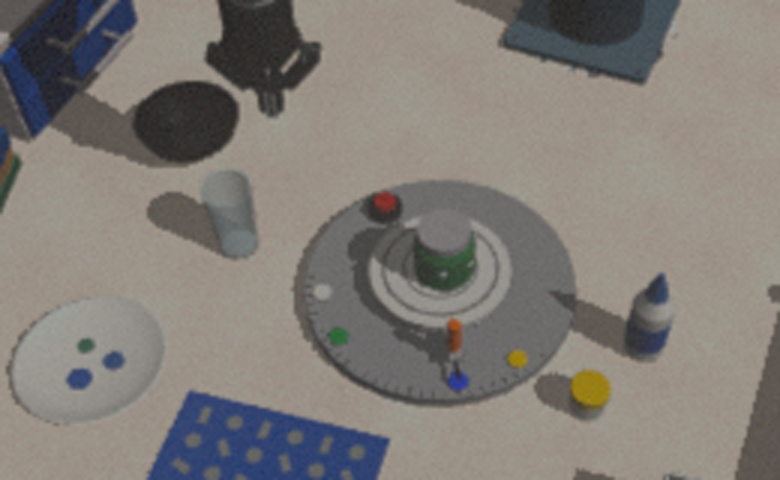

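View pics/t12.png

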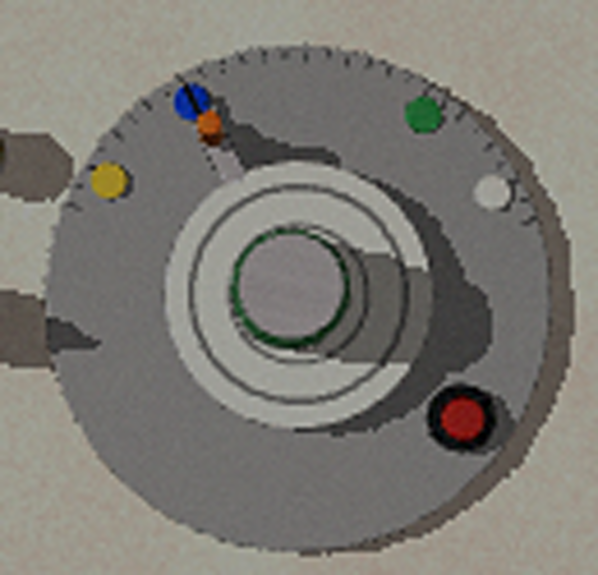

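Final views: the pointer crosses the blue dot's middle at (192,99), the button is back up, the jar is upright, and everything else is in place.

```bash
python3 -c "
from cell import sign_off
print(sign_off())"
```

```text
the job is handed in; nothing more can be done
None
```

The wheel is on blue, the brake button was pressed right down and let go, and the job is handed in. The clock stood at about 13 s of the 51 s allowed.

- **Turning the wheel:** I pushed the orange post round about 23° with the shut fingers. I backed off with the pointer over the middle of the blue dot; the wrist camera read pointer 29.0° and blue 29.0°.
- **Pressing the brake:** I pushed the button straight down about 6 mm, and the force rose to 24 N against its 5 N spring, so it was at its stop. The wheel was still on blue while it was down.
- **Last checks:** After retreating, the top camera read the post at 30.0° and the plain dot at 30.2° before the push. A fresh reading of the dot gave 30.4°, but the needle now covers part of it, so that figure is less certain. The button was back up, the jar was upright, and nothing else on the table looked moved.
- **What disagreed:** The trained detectors were unreliable for the dots, brake and post, so I measured by colour instead. The wrist and top cameras differ by about 1° in absolute angle, but each shows the pointer on the dot to within about 0.5°.

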